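Pack the whole plaster casts into the set tray

TASK

Pack a set of painted plaster casts: put each of the four whole casts (big round, small round, square and oblong) into the recess of its own shape and size in the wooden tray, painted side up and lying flat on the bottom of the recess. Leave the two broken casts where they lie on the table.

Things in the scene. Friction and masses are not known exactly. Their poses are not given: they have to be found in the camera images.
- big_round: Plaster cast, bare white sides below and a black-painted top with low relief (up to 3 mm high); body 26 mm tall. Whole disc, 54 mm diameter, about 70 g. The origin is the centre of its underside, z up through the painted face. All casts start flat on the table; a tape roll, paint pot and cup (up to 65 mm tall) stand among them.
- small_round: Plaster cast, bare white sides below and a black-painted top with low relief (up to 3 mm high); body 26 mm tall. Whole disc, 38 mm diameter, about 35 g. The origin is the centre of its underside, z up through the painted face. 
- square: Plaster cast, bare white sides below and a black-painted top with low relief (up to 3 mm high); body 26 mm tall. Whole square tile, 50 x 50 mm, sides along its x and y axes, about 75 g. The origin is the centre of its underside, z up through the painted face. 
- oblong: Plaster cast, bare white sides below and a black-painted top with low relief (up to 3 mm high); body 26 mm tall. Whole oblong plaque, 72 mm along its x axis by 38 mm along its y axis, about 80 g. The origin is the centre of its underside, z up through the painted face. 
- broken_round: Plaster cast, bare white sides below and a black-painted top with low relief (up to 3 mm high); body 26 mm tall. A disc of 54 mm diameter with the larger part of its +x half snapped off in a ragged line: a D shape. Does not belong in the tray. The origin is the centre of the former full disc's underside.
- broken_square: Plaster cast, bare white sides below and a black-painted top with low relief (up to 3 mm high); body 26 mm tall. A 50 x 50 mm tile with a stepped piece of about 25 x 25 mm broken out of its +x +y corner: an L shape. Does not belong in the tray. The origin is the centre of the former full square's underside.
- nest_big_round: Fixed light-wood block, 102 x 102 x 12 mm, in a quarter of the tray (which quarter varies); underside 6 mm above the table. Origin: centre of the underside. Flat-bottomed recess with grey felt centred in its top, 8 mm deep (floor 4 mm, mouth 12 mm above the origin): round, 68 mm diameter, for the big round cast. Tray: shallow, 216 mm square, rim 14 mm high; blocks 104 mm apart.
- nest_small_round: Fixed light-wood block, 102 x 102 x 12 mm, in a quarter of the tray (which quarter varies); underside 6 mm above the table. Origin: centre of the underside. Flat-bottomed recess with grey felt centred in its top, 8 mm deep (floor 4 mm, mouth 12 mm above the origin): round, 53 mm diameter, for the small round cast. The four blocks share the tray's yaw.
- nest_square: Fixed light-wood block, 102 x 102 x 12 mm, in a quarter of the tray (which quarter varies); underside 6 mm above the table. Origin: centre of the underside. Flat-bottomed recess with grey felt centred in its top, 8 mm deep (floor 4 mm, mouth 12 mm above the origin): square, 64 x 64 mm along the block's x and y axes, for the square cast.
- nest_oblong: Fixed light-wood block, 102 x 102 x 12 mm, in a quarter of the tray (which quarter varies); underside 6 mm above the table. Origin: centre of the underside. Flat-bottomed recess with grey felt centred in its top, 8 mm deep (floor 4 mm, mouth 12 mm above the origin): oblong, 86 mm along the block's x axis by 52 mm along its y axis, for the oblong cast.

How it is judged:
At the end, for the whole second after the job is handed in: Each of the four whole casts lies released and at rest in the recess of its own shape and size: its centre within 12 mm of the recess centre, its underside within 3.5 mm of the recess floor, painted face up and level within 0.12 rad. Both broken casts are within 30 mm of where they started (horizontal distance between big_round and nest_big_round below 0.012 m and z of big_round in the frame of nest_big_round below 0.0075 m and angle between each of big_round, small_round, square, oblong's own z axis and vertical below 0.12 rad and linear speed of each of big_round, small_round, square, oblong below 0.02 m/s and angular speed of each of big_round, small_round, square, oblong below 0.2 rad/s and horizontal distance between small_round and nest_small_round below 0.012 m and z of small_round in the frame of nest_small_round below 0.0075 m and horizontal distance between square and nest_square below 0.012 m and z of square in the frame of nest_square below 0.0075 m and horizontal distance between oblong and nest_oblong below 0.012 m and z of oblong in the frame of nest_oblong below 0.0075 m and distance of each of broken_round, broken_square from where it was at the start of the episode below 0.03 m); the robot touches nothing.
It fails at once if a broken cast is moved more than 30 mm from where it lay (distance of any of broken_round, broken_square from where it was at the start of the episode above 0.03 m).
It also fails if it takes over 106 s, if anything falls off the work surface, if the arm or the gripper's body presses on something with over 40 N, if the wrist force passes 120 N, or if a joint passes its speed limit or range.

ROBOT

A 7-joint arm with a two-finger parallel gripper is mounted at the origin on the work surface. World frame = base frame: x ahead of the robot, y to its left, z up, the work surface at z = 0. Lengths are in m, angles in rad, forces in N, time in s.
With the tool pointing down it reaches from about 0.4 to 0.85 m from the base axis. Payload 10.4 kg.
Tool frame: the origin (TCP) lies on the centre line of the jaws, within the pads' length; the fingertips stand 11 mm ahead of it and the grasp point (between the pads) lies 8 mm behind it (tip_reach is the distance from the TCP to the fingertips, in m); z points along the fingers, y is the line along which they close (so a half turn about z gives the same grasp; the last joint's range is limited). The gripper opens to 85 mm and grips with 20 to 120 N. Pads are 22 mm wide; open, the fingers measure 114 mm over their backs; the gripper's body (76 mm by 85 mm) begins 54 mm behind the grasp point. The pads swing forward as they close: fully open they stand 13 mm farther back than shut.
Start: joints at [1.273, 0.332, -0.065, 1.46, 0.022, 1.35, -0.088], TCP at [0.17, -0.602, 0.242] pointing down, gripper open.
Joint ranges: [-2.6, 2.6], [-0.5, 2.12], [-1.47, 1.34], [0.16, 2.42], [-1.27, 4.41], [0.06, 2.06], [-2.6, 2.6]. Speed limits (rad/s): [2.22, 2.22, 2.79, 2.79, 3.14, 3.14, 3.14].

INTERFACE

Orientations are given as a unit quaternion [x, y, z, w].
In Python, from workcell import get_obs, camera, hand_in, tip_reach gives the robot as it stands. The module is installed in compiled form; this text tells all that it offers.
- The arm moves only by the tool move_arm, never from a script. Its argument "plan" is a list of rows, each an object with "delta_pos": the shift along the tool's x, y, z in a scale on which 1.0 is 1000 mm, a list of three; "turn": the turn, a rotation vector about the tool's x, y, z in fractions of the full range, 1 being 180 degrees, a list of three; "fingers": the closure, from 0 (fully open) to 1 (shut). A call has 1 to 12 rows; each row is the pose to reach, as a shift and turn from the pose commanded when the call began, along the tool's axes at that moment; what a row does not reach only later rows make up. A row lasts 1/8 s, in which the tool goes at most 62.5 mm and 10.7 degrees, less where a joint would pass 70% of its speed; a pose out of reach is approached as far as the arm can. A shift or turn number past 1, either way, is cut back to 1. A call with a gripper value outside its range is refused whole. The fingers move at their own pace and stop on an object; "force" is the grip in N (left out, the last holds). Time passes only in rows, so rows that repeat a pose let the fingers close. It gives the time, the measured TCP pose, the force, the opening and the grip force at its end, in the units of the state.
- get_obs(): the state, without advancing time (a new reading comes with each control period).
- camera(name): name is "scene" or "top" or "wrist"; returns a dict with "color" (420x560x3 uint8, red, green, blue), "range_z" (420x560 float32, m along the optical axis (not along the pixel's ray), 0 where there is no reading), "fx", "fy", "cx", "cy" (pixels), "k1" (the pictures are not rectified: a ray, as slopes to the right and down, at radius r is drawn at 1 + k1 r^2 times it, then the intrinsics apply), "R" (3x3) and "t" (3): a world point X has camera coordinates R X + t; the wrist camera has in their place "tool_from_camera" (4x4, takes a point from camera to tool coordinates, whose origin is the TCP and whose axes are the flange's). Camera axes: x right, y down, z forward; pixel columns grow to the right and rows downward; lengths in m; the calibration is good to about 2 mm. A picture is of the moment at which its call begins: read the wrist's pose just before it.
- hand_in(): hands the job in; it is judged then, once.
The state is a dict: "clock": time; "joint_pos": joint angles; "joint_velocities": joint speeds; "tau": joint torques, N m; "position": TCP position; "ee_rot": TCP orientation; "ft_force": force on the tool from outside, world axes, zero at the start; "torque": the same for the moment, N m; "grip_width": opening from 0.0 (shut) to 1.0 (fully open); "grasp_force": force on a finger pad.
Only numpy, scipy, OpenCV 4.12 (cv2) and the standard library are available. Lean on these libraries where they do the work, as an engineer would, in place of code of your own. Each camera call takes 0.05 s, during which the arm holds its last target. There are 200 camera calls.

## Working session

There is one attempt and no reset: what is moved stays moved. The work goes in short steps, Python scripts to look and compute and a tool call to move; the robot and the scene stay as the last step left them, time stands still between calls to the robot, and variables do not carry over. Pictures are saved under pics/ and viewed, at most 14 in all, crops included, and the job is handed in when it is done.

Besides the shell and the picture viewer there is one more tool, called after "Request:" by a JSON object that holds its "op" and its "data". move_arm: Moves the arm, as the interface text tells. Its arguments: {"type":"object","properties":{"plan":{"type":"array","items":{"type":"object","properties":{"delta_pos":{"type":"array","items":{"type":"number"}},"turn":{"type":"array","items":{"type":"number"}},"fingers":{"type":"number"}}}},"force":{"type":"number"}},"required":["plan"]}

```bash
mkdir -p pics
python3 - <<'E'
from workcell import *
import cv2,numpy as np
print({k:np.round(v,3) for k,v in get_obs().items()}, tip_reach)
for n in("top","scene"):
    c=camera(n); cv2.imwrite(f"pics/{n}0.png",c["color"][:,:,::-1]); np.savez(f"{n}0.npz",**c)
    print(n,c["fx"],c["k1"],c["R"].round(3).tolist(),c["t"])
E
```

```text
{'clock': np.float64(0.0), 'joint_pos': array([ 1.273,  0.333, -0.065,  1.461,  0.022,  1.35 , -0.088]), 'joint_velocities': array([-0.001,  0.001, -0.001,  0.003, -0.002,  0.002, -0.   ]), 'tau': array([ 1.0000e-03, -6.2544e+01,  5.0000e-02, -3.9161e+01,  1.6000e-02,
        1.0000e-02, -0.0000e+00]), 'position': array([ 0.169, -0.601,  0.242]), 'ee_rot': array([ 0.991,  0.137, -0.   , -0.001]), 'ft_force': array([-0.033,  0.259,  0.174]), 'torque': array([ 0.014,  0.013, -0.001]), 'grasp_force': np.float64(0.0), 'grip_width': np.float64(1.001)} 0.011
top 419.8576069681975 0.005540009364998387 [[0.019, -1.0, 0.001], [-0.999, -0.019, -0.051], [0.051, 0.0, -0.999]] [-0.03369404  0.50857971  0.77612261]
scene 490.72446333715084 -0.1050361660500773 [[-0.088, 0.996, 0.006], [0.678, 0.065, -0.732], [-0.73, -0.061, -0.681]] [ 0.07999479 -0.29489921  1.35611865]
```

View pics/top0.png

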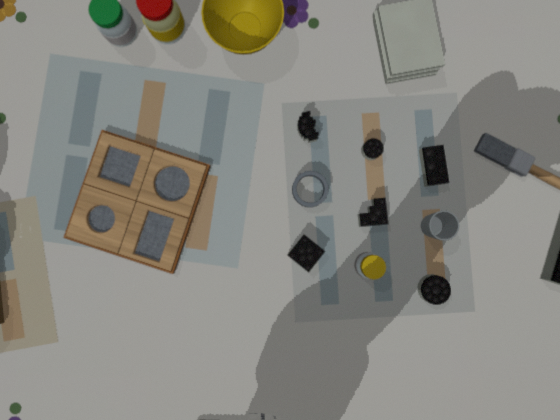

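View pics/scene0.png

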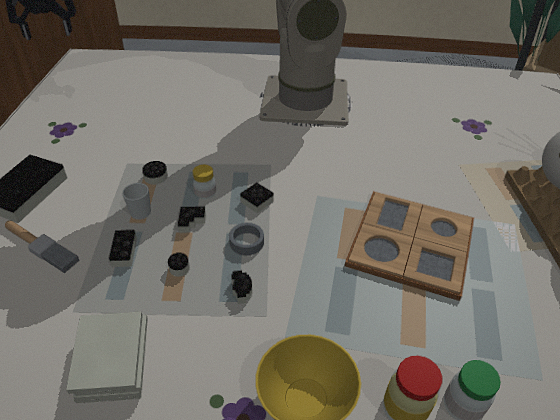

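```bash
cat > h.py <<'E'
import numpy as np,cv2
def world(c,uv,z):
    uv=np.asarray(uv,float).reshape(-1,2)
    K=np.array([[c["fx"],0,c["cx"]],[0,c["fy"],c["cy"]],[0,0,1.]])
    d=cv2.undistortPoints(uv.reshape(-1,1,2),K,np.array([float(c["k1"]),0,0,0])).reshape(-1,2)
    d=np.c_[d,np.ones(len(d))]@c["R"]; o=-c["R"].T@c["t"]
    return (o+d*((z-o[2])/d[:,2])[:,None])[:,:2]
E
python3 - <<'E'
from h import *
c=dict(np.load("top0.npz"))
im=c["color"]; g=im.max(2)
def show(mask,z,roi,lo,hi,tag):
    m=np.zeros_like(g); x0,y0,x1,y1=roi; m[y0:y1,x0:x1]=mask[y0:y1,x0:x1]*255
    for k in cv2.findContours(m,cv2.RETR_EXTERNAL,cv2.CHAIN_APPROX_NONE)[0]:
        if not lo<cv2.contourArea(k)<hi: continue
        w=world(c,k.reshape(-1,2),z).astype(np.float32)
        (cx,cy),(a,b),th=cv2.minAreaRect(w*1000)
        print(tag,k.reshape(-1,2).mean(0).round(),"ctr",round(cx),round(cy),"size",round(a),round(b),"ang",round(th,1), "circ",np.round(cv2.minEnclosingCircle(w*1000)[1]))
show(g<55,.0275,(285,90,475,320),100,3000,"cast")
sat=im.max(2).astype(int)-im.min(2)
show((sat<25)&(g<130),.014,(75,135,207,268),300,5000,"nest")
t=im[:,:,0].astype(int)-im[:,:,2]>25
show(t,.020,(55,120,220,280),6000,40000,"tray")
for u,v in [(310,188),(443,226),(371,266),(435,165),(120,166),(150,140)]:print(u,v,c["range_z"][v,u])
A=cv2.resize(im[85:325,280:480],None,fx=2.5,fy=2.5,interpolation=2); B=cv2.resize(im[120:280,55:220],None,fx=1.8,fy=3.75*1,interpolation=2)
cv2.imwrite("pics/crop.png",np.hstack([A,B])[:,:800,::-1])
E
```

```text
cast [435. 289.] ctr 368 -321 size 51 53 ang 1.1 circ 27.0
cast [306. 253.] ctr 430 -83 size 49 48 ang 52.3 circ 32.0
cast [375. 213.] ctr 507 -205 size 49 51 ang 6.8 circ 33.0
cast [435. 165.] ctr 596 -320 size 72 41 ang 8.6 circ 40.0
cast [373. 148.] ctr 626 -204 size 34 35 ang 1.1 circ 19.0
cast [308. 126.] ctr 665 -82 size 54 34 ang 13.7 circ 27.0
nest [154. 236.] ctr 456 201 size 50 83 ang 73.3 circ 47.0
nest [101. 218.] ctr 487 300 size 49 49 ang 2.2 circ 25.0
nest [172. 183.] ctr 555 170 size 64 65 ang 65.1 circ 33.0
nest [ 79. 177.] ctr 560 341 size 87 23 ang 2.4 circ 44.0
nest [119. 166.] ctr 585 270 size 62 61 ang 72.7 circ 42.0
nest [186. 149.] ctr 619 155 size 53 95 ang 1.6 circ 52.0
tray [146. 197.] ctr 537 204 size 259 264 ang 72.9 circ 155.0
310 188 0.80509615
443 226 0.79373276
371 266 0.7359075
435 165 0.7791586
120 166 0.7953515
150 140 0.80795497
```

View pics/crop.png

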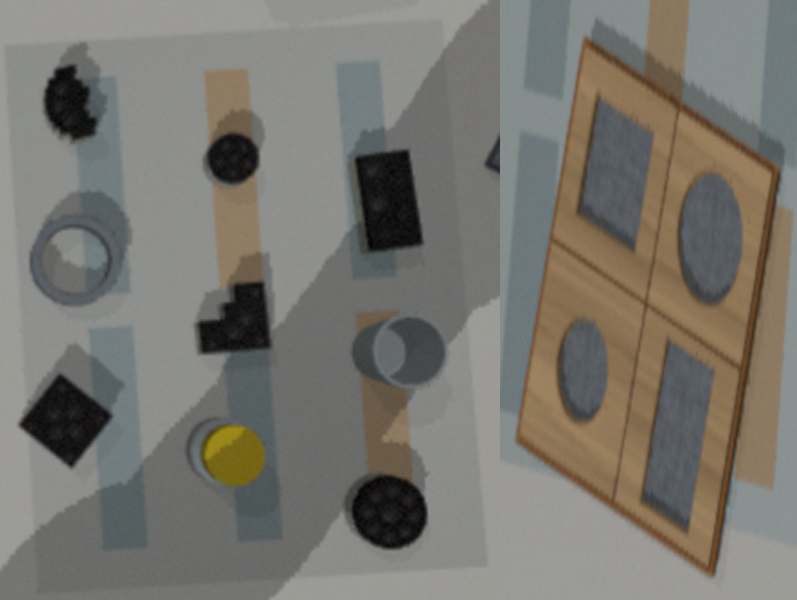

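```bash
cat > g.py <<'E'
import sys,numpy as np
from workcell import get_obs
from scipy.spatial.transform import Rotation as R
# usage: g.py x,y,z,psi ...   (m, deg of tool-y direction)
o=get_obs(); q=R.from_quat(o["ee_rot"]); M=q.as_matrix()
print("pos",o["position"].round(4),"psi",round(np.degrees(np.arctan2(M[1,1],M[0,1])),1),"tilt",round(M[2,2],5),"j",o["joint_pos"].round(2),"w",o["grip_width"].round(3),"t",o["clock"])
for a in sys.argv[1:]:
    x,y,z,p=map(float,a.split(","))
    p=np.radians(p); yh=np.array([np.cos(p),np.sin(p),0]); zh=np.array([0,0,-1.]); T=np.c_[np.cross(yh,zh),yh,zh]
    print(a,"delta",(M.T@(np.array([x,y,z])-o["position"])).round(3).tolist(),"turn",(q.inv()*R.from_matrix(T)).as_rotvec().round(3).tolist())
E
python3 g.py .368,-.321,.10,-74.2 .368,-.321,.018,-74.2
```

```text
Traceback (most recent call last):
  File "g.py", line 6, in <module>
    print("pos",o["position"].round(4),"psi",round(np.degrees(np.arctan2(M[1,1],M[0,1])),1),"tilt",round(M[2,2],5),"j",o["joint_pos"].round(2),"w",o["grip_width"].round(3),"t",o["clock"])
                                                                                                                                                   ^^^^^^^^^^^^^^^^^^^^^
AttributeError: 'float' object has no attribute 'round'
```

```bash
sed -i 's/o\["grip_width"\].round(3)/o["grip_width"]/' g.py
python3 g.py .368,-.321,.10,-74.2 .368,-.321,.018,-74.2
```

```text
pos [ 0.1695 -0.6012  0.2416] psi -74.3 tilt -1.0 j [ 1.27  0.33 -0.06  1.46  0.02  1.35 -0.09] w 1.0000760344270407 t 0.1
.368,-.321,.10,-74.2 delta [0.267, -0.216, 0.142] turn [-0.001, 0.0, -0.001]
.368,-.321,.018,-74.2 delta [0.267, -0.216, 0.224] turn [-0.001, 0.0, -0.001]
```

Request:
{"op": "move_arm", "data": {"plan": [{"delta_pos": [0.267, -0.216, 0.11], "turn": [0, 0, 0], "fingers": 0}, {"delta_pos": [0.267, -0.216, 0.11], "turn": [0, 0, 0], "fingers": 0}, {"delta_pos": [0.267, -0.216, 0.11], "turn": [0, 0, 0], "fingers": 0}, {"delta_pos": [0.267, -0.216, 0.11], "turn": [0, 0, 0], "fingers": 0}, {"delta_pos": [0.267, -0.216, 0.11], "turn": [0, 0, 0], "fingers": 0}, {"delta_pos": [0.267, -0.216, 0.11], "turn": [0, 0, 0], "fingers": 0}, {"delta_pos": [0.267, -0.216, 0.11], "turn": [0, 0, 0], "fingers": 0}, {"delta_pos": [0.267, -0.216, 0.11], "turn": [0, 0, 0], "fingers": 0}, {"delta_pos": [0.267, -0.216, 0.11], "turn": [0, 0, 0], "fingers": 0}], "force": 40}}

```text
clock: 1.23
position: [0.3673, -0.3225, 0.1326]
ee_rot: [0.991, 0.136, 0.0, 0.0]
ft_force: [-0.3, 0.7, -0.0]
grip_width: 1.007
grasp_force: 0.0
```

```bash
python3 g.py .368,-.321,.018,-74.2
python3 - <<'E'
from workcell import *
import cv2,numpy as np
c=camera("wrist"); cv2.imwrite("pics/w1.png",c["color"][:,:,::-1]); print(c["tool_from_camera"].round(3).tolist(),c["fx"])
r=c["range_z"]; print([ (v,u,round(float(r[v,u]),3)) for v in range(20,420,50) for u in range(30,560,100)])
E
```

```text
pos [ 0.3673 -0.3225  0.1326] psi -74.4 tilt -1.0 j [ 0.91  0.15 -0.31  1.93  0.05  1.07 -0.71] w 1.0072520196698616 t 1.225
.368,-.321,.018,-74.2 delta [0.001, -0.001, 0.115] turn [0.001, 0.0, -0.003]
[[0.001, -0.956, -0.294, 0.075], [1.0, 0.0, 0.001, 0.0], [-0.001, -0.294, 0.956, -0.131], [0.0, 0.0, 0.0, 1.0]] 362.6316244521602
[(20, 30, 0.237), (20, 130, 0.236), (20, 230, 0.237), (20, 330, 0.233), (20, 430, 0.237), (20, 530, 0.236), (70, 30, 0.245), (70, 130, 0.246), (70, 230, 0.246), (70, 330, 0.242), (70, 430, 0.246), (70, 530, 0.245), (120, 30, 0.255), (120, 130, 0.218), (120, 230, 0.257), (120, 330, 0.256), (120, 430, 0.256), (120, 530, 0.257), (170, 30, 0.266), (170, 130, 0.266), (170, 230, 0.267), (170, 330, 0.266), (170, 430, 0.267), (170, 530, 0.266), (220, 30, 0.277), (220, 130, 0.277), (220, 230, 0.278), (220, 330, 0.277), (220, 430, 0.278), (220, 530, 0.279), (270, 30, 0.29), (270, 130, 0.292), (270, 230, 0.291), (270, 330, 0.291), (270, 430, 0.291), (270, 530, 0.291), (320, 30, 0.304), (320, 130, 0.11), (320, 230, 0.305), (320, 330, 0.304), (320, 430, 0.111), (320, 530, 0.306), (370, 30, 0.089), (370, 130, 0.082), (370, 230, 0.32), (370, 330, 0.319), (370, 430, 0.082), (370, 530, 0.089)]
```

View pics/w1.png

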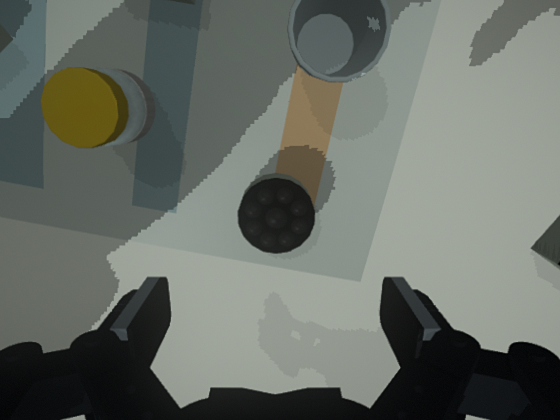

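```bash
cat > tip.py <<'E'
from workcell import *
import numpy as np
c=camera("wrist"); r=c["range_z"]; T=c["tool_from_camera"]
v,u=np.mgrid[:420,:560]; P=np.stack([(u-c["cx"])/c["fx"]*r,(v-c["cy"])/c["fy"]*r,r,np.ones_like(r)],-1)@T.T
m=(r>.03)&(r<.16)&(np.abs(P[...,0])<.03); z=P[...,2][m]; y=P[...,1][m]
for s in(-1,1):
    k=(s*y>0); print("tip z",np.sort(z[k])[-40:][::13].round(4),"inner y",np.sort(abs(y[k&(z>z[k].max()-.01)]))[[5,-5]].round(4))
E
python3 tip.py; python3 g.py
```

```text
tip z [-0.0028 -0.0023 -0.002  -0.0009] inner y [0.0416 0.0537]
tip z [-0.0029 -0.0025 -0.0017 -0.0008] inner y [0.0426 0.0542]
pos [ 0.3674 -0.3222  0.1325] psi -74.4 tilt -1.0 j [ 0.91  0.15 -0.31  1.93  0.05  1.07 -0.71] w 1.0035675626089438 t 1.325
```

Request:
{"op": "move_arm", "data": {"plan": [{"delta_pos": [0, -0.002, 0.06], "fingers": 0, "turn": [0, 0, 0]}, {"delta_pos": [0, -0.002, 0.1], "fingers": 0, "turn": [0, 0, 0]}, {"delta_pos": [0, -0.002, 0.115], "fingers": 0, "turn": [0, 0, 0]}, {"delta_pos": [0, -0.002, 0.115], "fingers": 0, "turn": [0, 0, 0]}, {"delta_pos": [0, -0.002, 0.115], "fingers": 1, "turn": [0, 0, 0]}, {"delta_pos": [0, -0.002, 0.115], "fingers": 1, "turn": [0, 0, 0]}, {"delta_pos": [0, -0.002, 0.115], "fingers": 1, "turn": [0, 0, 0]}, {"delta_pos": [0, -0.002, 0.115], "fingers": 1, "turn": [0, 0, 0]}, {"delta_pos": [0, -0.002, 0.115], "fingers": 1, "turn": [0, 0, 0]}]}}

```text
clock: 2.45
position: [0.3684, -0.3202, 0.0191]
ee_rot: [0.991, 0.137, 0.001, 0.001]
ft_force: [-1.7, 1.1, 8.8]
grip_width: 0.618
grasp_force: 40.3
```

```bash
python3 tip.py; python3 g.py .555,.17,.13,-17.4
```

```text
tip z [0.0206 0.0207 0.0209 0.0213] inner y [0.0004 0.1205]
tip z [0.021  0.0211 0.0213 0.0218] inner y [1.000e-04 1.254e-01]
pos [ 0.3684 -0.3202  0.0191] psi -74.3 tilt -1.0 j [ 0.89  0.31 -0.29  2.02  0.12  0.82 -0.77] w 0.6176328370358496 t 2.5
.555,.17,.13,-17.4 delta [0.313, -0.421, -0.112] turn [0.003, 0.0, -0.992]
```

Units first: turns go in shares of 180 degrees. So -0.77 rad is -0.2451.

Request:
{"op": "move_arm", "data": {"plan": [{"delta_pos": [0, 0, -0.06], "turn": [0, 0, 0], "fingers": 1}, {"delta_pos": [0, 0, -0.11], "turn": [0, 0, 0], "fingers": 1}, {"delta_pos": [0.035, -0.047, -0.112], "turn": [0, 0, -0.035], "fingers": 1}, {"delta_pos": [0.07, -0.094, -0.112], "turn": [0, 0, -0.07], "fingers": 1}, {"delta_pos": [0.105, -0.14, -0.112], "turn": [0, 0, -0.105], "fingers": 1}, {"delta_pos": [0.139, -0.187, -0.112], "turn": [0, 0, -0.1401], "fingers": 1}, {"delta_pos": [0.174, -0.234, -0.112], "turn": [0, 0, -0.1751], "fingers": 1}, {"delta_pos": [0.209, -0.281, -0.112], "turn": [0, 0, -0.2101], "fingers": 1}, {"delta_pos": [0.244, -0.327, -0.112], "turn": [0, 0, -0.2451], "fingers": 1}, {"delta_pos": [0.278, -0.374, -0.112], "turn": [0, 0, -0.2801], "fingers": 1}, {"delta_pos": [0.313, -0.421, -0.112], "turn": [0, 0, -0.3151], "fingers": 1}, {"delta_pos": [0.313, -0.421, -0.112], "turn": [0, 0, -0.3151], "fingers": 1}]}}

```text
clock: 4.0
position: [0.5544, 0.1764, 0.13]
ee_rot: [0.804, 0.594, 0.001, -0.001]
ft_force: [-0.8, -1.4, -0.8]
grip_width: 0.613
grasp_force: 43.1
```

```bash
python3 - <<'E'
from workcell import *
import cv2
c=camera("wrist"); cv2.imwrite("pics/w2.png",c["color"][:,:,::-1])
E
python3 g.py .555,.17,.031,-17.4
```

```text
pos [0.5543 0.1733 0.1297] psi -17.3 tilt -1.0 j [ 0.23  0.43 -0.75  1.69  0.31  1.15 -0.91] w 0.6131194025998902 t 4.05
.555,.17,.031,-17.4 delta [-0.003, 0.002, 0.099] turn [-0.0, -0.001, 0.001]
```

View pics/w2.png

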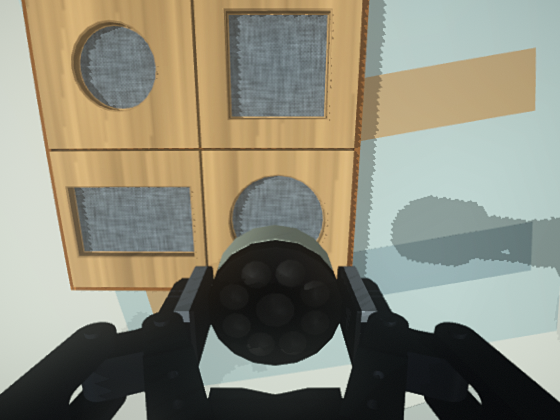

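Request:
{"op": "move_arm", "data": {"plan": [{"delta_pos": [0, 0, 0.05], "turn": [0, 0, 0], "fingers": 1}, {"delta_pos": [0, 0, 0.085], "turn": [0, 0, 0], "fingers": 1}, {"delta_pos": [0, 0, 0.095], "turn": [0, 0, 0], "fingers": 1}, {"delta_pos": [0, 0, 0.099], "turn": [0, 0, 0], "fingers": 1}, {"delta_pos": [0, 0, 0.099], "turn": [0, 0, 0], "fingers": 1}, {"delta_pos": [0, 0, 0.099], "turn": [0, 0, 0], "fingers": 1}]}}

```text
clock: 4.8
position: [0.5552, 0.171, 0.0315]
ee_rot: [0.807, 0.591, 0.001, 0.0]
ft_force: [0.2, 0.5, -0.3]
grip_width: 0.614
grasp_force: 43.1
```

Request:
{"op": "move_arm", "data": {"plan": [{"delta_pos": [0, 0, 0.002], "turn": [0, 0, 0], "fingers": 1}, {"delta_pos": [0, 0, 0.002], "turn": [0, 0, 0], "fingers": 1}, {"delta_pos": [0, 0, 0.002], "turn": [0, 0, 0], "fingers": 0.15}, {"delta_pos": [0, 0, 0.002], "turn": [0, 0, 0], "fingers": 0.15}, {"delta_pos": [0, 0, 0.002], "turn": [0, 0, 0], "fingers": 0.15}, {"delta_pos": [0, 0, 0.002], "turn": [0, 0, 0], "fingers": 0.15}, {"delta_pos": [0, 0, -0.04], "turn": [0, 0, 0], "fingers": 0.15}, {"delta_pos": [0, 0, -0.098], "turn": [0, 0, 0], "fingers": 0.15}, {"delta_pos": [0, 0, -0.098], "turn": [0, 0, 0], "fingers": 0.15}]}}

```text
clock: 5.92
position: [0.5568, 0.1721, 0.1328]
ee_rot: [0.807, 0.591, 0.003, 0.001]
ft_force: [0.0, 0.4, -1.0]
grip_width: 0.853
grasp_force: 0.0
```

```bash
python3 - <<'E'
from workcell import *
import cv2,numpy as np
c=camera("wrist"); cv2.imwrite("pics/w3.png",c["color"][:,:,::-1])
E
python3 g.py .43,-.083,.13,-37.7 .43,-.083,.018,-37.7
```

```text
pos [0.5556 0.1712 0.1302] psi -17.5 tilt -0.99999 j [ 0.23  0.43 -0.75  1.69  0.31  1.15 -0.91] w 0.8504869765630202 t 5.975
.43,-.083,.13,-37.7 delta [-0.28, -0.043, -0.0] turn [0.003, -0.002, 0.352]
.43,-.083,.018,-37.7 delta [-0.28, -0.043, 0.112] turn [0.003, -0.002, 0.352]
```

View pics/w3.png

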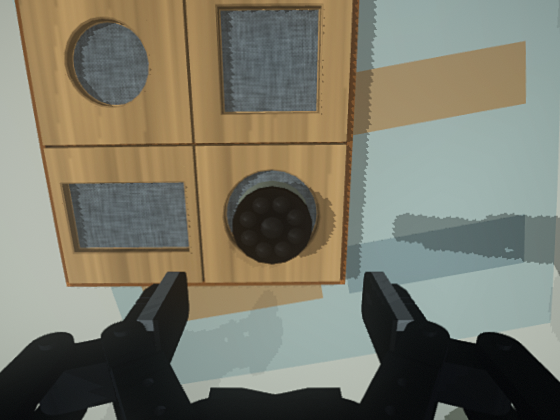

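To row units: 0.352 rad is 0.112.

Request:
{"op": "move_arm", "data": {"plan": [{"delta_pos": [-0.056, -0.009, 0], "turn": [0, 0, 0.0223], "fingers": 0}, {"delta_pos": [-0.112, -0.017, 0], "turn": [0, 0, 0.0446], "fingers": 0}, {"delta_pos": [-0.168, -0.026, 0], "turn": [0, 0, 0.0668], "fingers": 0}, {"delta_pos": [-0.224, -0.034, 0], "turn": [0, 0, 0.0891], "fingers": 0}, {"delta_pos": [-0.28, -0.043, 0], "turn": [0, 0, 0.112], "fingers": 0}, {"delta_pos": [-0.28, -0.043, 0], "turn": [0, 0, 0.112], "fingers": 0}, {"delta_pos": [-0.28, -0.043, 0], "turn": [0, 0, 0.112], "fingers": 0}, {"delta_pos": [-0.28, -0.043, 0.05], "turn": [0, 0, 0.112], "fingers": 0}, {"delta_pos": [-0.28, -0.043, 0.095], "turn": [0, 0, 0.112], "fingers": 0}, {"delta_pos": [-0.28, -0.043, 0.112], "turn": [0, 0, 0.112], "fingers": 0}, {"delta_pos": [-0.28, -0.043, 0.112], "turn": [0, 0, 0.112], "fingers": 0}]}}

```text
clock: 7.35
position: [0.4289, -0.0821, 0.0158]
ee_rot: [0.897, 0.441, -0.001, -0.001]
ft_force: [0.1, -0.1, 0.4]
grip_width: 1.0
grasp_force: 0.0
```

```bash
python3 g.py .43,-.083,.018,-37.7
```

```text
pos [ 0.4289 -0.0821  0.0158] psi -37.6 tilt -1.0 j [ 0.66  0.26 -0.61  2.13  0.21  0.81 -0.74] w 1.000259159749346 t 7.35
.43,-.083,.018,-37.7 delta [-0.0, 0.001, -0.002] turn [-0.002, 0.0, 0.002]
```

Request:
{"op": "move_arm", "data": {"plan": [{"delta_pos": [0, 0, 0], "turn": [0, 0, 0], "fingers": 1}, {"delta_pos": [0, 0, 0], "turn": [0, 0, 0], "fingers": 1}, {"delta_pos": [0, 0, 0], "turn": [0, 0, 0], "fingers": 1}, {"delta_pos": [0, 0, 0], "turn": [0, 0, 0], "fingers": 1}, {"delta_pos": [0, 0, 0], "turn": [0, 0, 0], "fingers": 1}]}}

```text
clock: 7.98
position: [0.4302, -0.0835, 0.0177]
ee_rot: [0.898, 0.441, 0.001, 0.001]
ft_force: [-1.6, 0.1, 7.1]
grip_width: 0.574
grasp_force: 41.1
```

```bash
python3 g.py .43,-.083,.13,-37.7 .585,.270,.13,-17.4
```

```text
pos [ 0.4302 -0.0835  0.0177] psi -37.7 tilt -1.0 j [ 0.66  0.26 -0.61  2.13  0.21  0.81 -0.74] w 0.574218973347868 t 7.975
.43,-.083,.13,-37.7 delta [0.0, -0.0, -0.112] turn [0.003, -0.001, -0.0]
.585,.270,.13,-17.4 delta [0.374, -0.093, -0.112] turn [0.003, -0.0, -0.355]
```

To row units: -0.355 rad is -0.113.

Request:
{"op": "move_arm", "data": {"plan": [{"delta_pos": [0, 0, -0.06], "turn": [0, 0, 0], "fingers": 1}, {"delta_pos": [0, 0, -0.11], "turn": [0, 0, 0], "fingers": 1}, {"delta_pos": [0.053, -0.013, -0.112], "turn": [0, 0, -0.0159], "fingers": 1}, {"delta_pos": [0.107, -0.027, -0.112], "turn": [0, 0, -0.0318], "fingers": 1}, {"delta_pos": [0.16, -0.04, -0.112], "turn": [0, 0, -0.0477], "fingers": 1}, {"delta_pos": [0.214, -0.053, -0.112], "turn": [0, 0, -0.0637], "fingers": 1}, {"delta_pos": [0.267, -0.066, -0.112], "turn": [0, 0, -0.0796], "fingers": 1}, {"delta_pos": [0.32, -0.08, -0.112], "turn": [0, 0, -0.0955], "fingers": 1}, {"delta_pos": [0.374, -0.093, -0.112], "turn": [0, 0, -0.113], "fingers": 1}, {"delta_pos": [0.374, -0.093, -0.112], "turn": [0, 0, -0.113], "fingers": 1}, {"delta_pos": [0.374, -0.093, -0.112], "turn": [0, 0, -0.113], "fingers": 1}, {"delta_pos": [0.374, -0.093, -0.112], "turn": [0, 0, -0.113], "fingers": 1}]}}

```text
clock: 9.48
position: [0.5846, 0.2678, 0.1287]
ee_rot: [0.806, 0.591, -0.0, 0.001]
ft_force: [0.5, -0.5, -0.8]
grip_width: 0.575
grasp_force: 42.7
```

```bash
python3 - <<'E'
from workcell import *
import cv2
c=camera("wrist"); cv2.imwrite("pics/w4.png",c["color"][:,:,::-1])
E
python3 g.py .585,.270,.030,-17.4
```

```text
pos [0.5846 0.2678 0.1287] psi -17.5 tilt -1.0 j [ 0.07  0.58 -0.79  1.51  0.43  1.23 -1.09] w 0.5737232008828446 t 9.525
.585,.270,.030,-17.4 delta [0.002, -0.0, 0.099] turn [0.001, 0.001, -0.002]
```

View pics/w4.png

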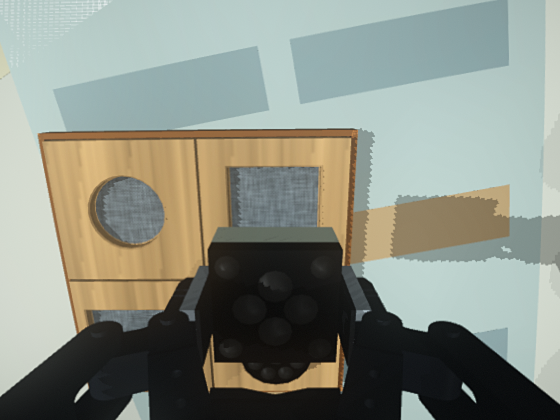

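Request:
{"op": "move_arm", "data": {"plan": [{"delta_pos": [0.001, 0, 0.05], "turn": [0, 0, 0], "fingers": 1}, {"delta_pos": [0.001, 0, 0.085], "turn": [0, 0, 0], "fingers": 1}, {"delta_pos": [0.001, 0, 0.096], "turn": [0, 0, 0], "fingers": 1}, {"delta_pos": [0.001, 0, 0.1], "turn": [0, 0, 0], "fingers": 1}, {"delta_pos": [0.001, 0, 0.1], "turn": [0, 0, 0], "fingers": 1}, {"delta_pos": [0.001, 0, 0.1], "turn": [0, 0, 0], "fingers": 1}, {"delta_pos": [0.001, 0, 0.1], "turn": [0, 0, 0], "fingers": 0.2}, {"delta_pos": [0.001, 0, 0.1], "turn": [0, 0, 0], "fingers": 0.2}, {"delta_pos": [0.001, 0, 0.1], "turn": [0, 0, 0], "fingers": 0.2}, {"delta_pos": [0.001, 0, 0.1], "turn": [0, 0, 0], "fingers": 0.2}, {"delta_pos": [0.001, 0, 0.05], "turn": [0, 0, 0], "fingers": 0.2}, {"delta_pos": [0.001, 0, 0], "turn": [0, 0, 0], "fingers": 0.2}]}}

```text
clock: 11.02
position: [0.5842, 0.2704, 0.1291]
ee_rot: [0.806, 0.592, -0.001, -0.0]
ft_force: [1.4, 1.0, 0.1]
grip_width: 0.799
grasp_force: 0.0
```

```bash
python3 g.py .626,-.204,.13,-17.4 .626,-.204,.018,-17.4
```

```text
pos [0.5842 0.2704 0.1291] psi -17.4 tilt -1.0 j [ 0.07  0.58 -0.8   1.51  0.43  1.23 -1.09] w 0.7994615185759133 t 11.025
.626,-.204,.13,-17.4 delta [-0.44, 0.181, -0.001] turn [-0.001, 0.001, 0.001]
.626,-.204,.018,-17.4 delta [-0.44, 0.182, 0.111] turn [-0.001, 0.001, 0.001]
```

Request:
{"op": "move_arm", "data": {"plan": [{"delta_pos": [-0.055, 0.023, 0], "turn": [0, 0, 0], "fingers": 0.2}, {"delta_pos": [-0.11, 0.045, 0], "turn": [0, 0, 0], "fingers": 0.2}, {"delta_pos": [-0.165, 0.068, 0], "turn": [0, 0, 0], "fingers": 0.2}, {"delta_pos": [-0.22, 0.09, 0], "turn": [0, 0, 0], "fingers": 0.2}, {"delta_pos": [-0.275, 0.113, 0], "turn": [0, 0, 0], "fingers": 0.2}, {"delta_pos": [-0.33, 0.136, 0], "turn": [0, 0, 0], "fingers": 0.2}, {"delta_pos": [-0.385, 0.158, 0], "turn": [0, 0, 0], "fingers": 0.2}, {"delta_pos": [-0.44, 0.181, 0], "turn": [0, 0, 0], "fingers": 0.2}, {"delta_pos": [-0.44, 0.181, 0], "turn": [0, 0, 0], "fingers": 0.2}, {"delta_pos": [-0.44, 0.181, 0], "turn": [0, 0, 0], "fingers": 0.2}, {"delta_pos": [-0.44, 0.181, 0.04], "turn": [0, 0, 0], "fingers": 0.2}, {"delta_pos": [-0.44, 0.181, 0.06], "turn": [0, 0, 0], "fingers": 0.2}]}}

```text
clock: 12.52
position: [0.6253, -0.2013, 0.0666]
ee_rot: [0.805, 0.593, -0.0, -0.001]
ft_force: [-0.5, 0.5, 0.8]
grip_width: 0.799
grasp_force: 0.0
```

```bash
python3 - <<'E'
from workcell import *
import cv2,numpy as np
o=get_obs(); c=camera("wrist"); cv2.imwrite("pics/w5.png",c["color"][:,:,::-1])
m=(c["color"].max(2)<45).astype(np.uint8)
n,l,s,ct=cv2.connectedComponentsWithStats(m)
print([(ct[i].round(),s[i].tolist()) for i in range(1,n) if s[i,4]>400])
# predicted pixel of the small round's top
h=.0275-o["position"][2]; T=np.linalg.inv(c["tool_from_camera"]); p=T@[0,0,-h,1]; print(p[0]/p[2]*c["fx"]+c["cx"],p[1]/p[2]*c["fy"]+c["cy"],c["fx"]/p[2])
E
python3 g.py .626,-.204,.018,-17.4
```

```text
[(array([267.,  16.]), [227, 0, 96, 48, 2479]), (array([19., 73.]), [0, 24, 65, 110, 3039]), (array([280., 259.]), [246, 226, 71, 68, 3811]), (array([258., 368.]), [0, 271, 560, 149, 42132])]
274.95413020357944 254.86516456459756 1964.9663769937715
pos [ 0.6243 -0.2014  0.0643] psi -17.2 tilt -0.99999 j [ 0.72  0.64 -0.67  1.52  0.42  1.13 -0.33] w 0.7985927718183182 t 12.575
.626,-.204,.018,-17.4 delta [-0.002, 0.003, 0.046] turn [-0.005, -0.0, 0.003]
```

View pics/w5.png

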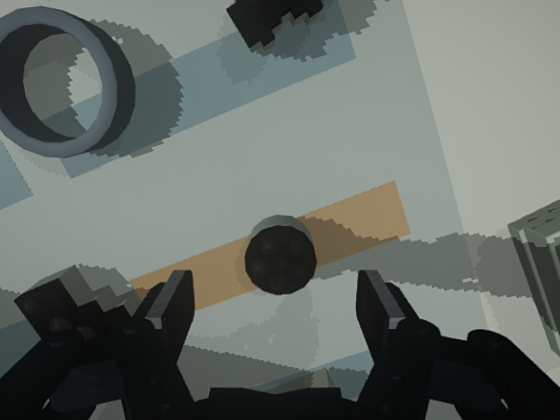

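Request:
{"op": "move_arm", "data": {"plan": [{"delta_pos": [-0.001, 0.001, 0.03], "turn": [0, 0, 0], "fingers": 0.2}, {"delta_pos": [-0.001, 0.001, 0.049], "turn": [0, 0, 0], "fingers": 0.2}, {"delta_pos": [-0.001, 0.001, 0.049], "turn": [0, 0, 0], "fingers": 0.2}, {"delta_pos": [-0.001, 0.001, 0.049], "turn": [0, 0, 0], "fingers": 1}, {"delta_pos": [-0.001, 0.001, 0.049], "turn": [0, 0, 0], "fingers": 1}, {"delta_pos": [-0.001, 0.001, 0.049], "turn": [0, 0, 0], "fingers": 1}, {"delta_pos": [-0.001, 0.001, 0.049], "turn": [0, 0, 0], "fingers": 1}, {"delta_pos": [-0.001, 0.001, 0.049], "turn": [0, 0, 0], "fingers": 1}, {"delta_pos": [-0.001, 0.001, 0.049], "turn": [0, 0, 0], "fingers": 1}]}}

```text
clock: 13.7
position: [0.6276, -0.2047, 0.0209]
ee_rot: [0.806, 0.592, 0.001, 0.001]
ft_force: [-2.0, 0.8, 6.0]
grip_width: 0.422
grasp_force: 40.1
```

```bash
python3 g.py .487,.300,.13,-17.4
```

```text
pos [ 0.6276 -0.2047  0.0209] psi -17.4 tilt -1.0 j [ 0.71  0.7  -0.64  1.54  0.46  1.06 -0.35] w 0.4223044980780689 t 13.7
.487,.300,.13,-17.4 delta [0.44, -0.285, -0.11] turn [0.002, 0.0, 0.001]
```

Request:
{"op": "move_arm", "data": {"plan": [{"delta_pos": [0, 0, -0.06], "turn": [0, 0, 0], "fingers": 1}, {"delta_pos": [0, 0, -0.11], "turn": [0, 0, 0], "fingers": 1}, {"delta_pos": [0.049, -0.032, -0.11], "turn": [0, 0, 0], "fingers": 1}, {"delta_pos": [0.098, -0.063, -0.11], "turn": [0, 0, 0], "fingers": 1}, {"delta_pos": [0.147, -0.095, -0.11], "turn": [0, 0, 0], "fingers": 1}, {"delta_pos": [0.196, -0.127, -0.11], "turn": [0, 0, 0], "fingers": 1}, {"delta_pos": [0.244, -0.158, -0.11], "turn": [0, 0, 0], "fingers": 1}, {"delta_pos": [0.293, -0.19, -0.11], "turn": [0, 0, 0], "fingers": 1}, {"delta_pos": [0.342, -0.222, -0.11], "turn": [0, 0, 0], "fingers": 1}, {"delta_pos": [0.391, -0.253, -0.11], "turn": [0, 0, 0], "fingers": 1}, {"delta_pos": [0.44, -0.285, -0.11], "turn": [0, 0, 0], "fingers": 1}, {"delta_pos": [0.44, -0.285, -0.11], "turn": [0, 0, 0], "fingers": 1}]}}

```text
clock: 15.2
position: [0.4829, 0.3061, 0.1302]
ee_rot: [0.803, 0.596, 0.001, -0.001]
ft_force: [0.1, 0.1, 0.6]
grip_width: 0.426
grasp_force: 40.3
```

Request:
{"op": "move_arm", "data": {"plan": [{"delta_pos": [0, 0, 0], "turn": [0, 0, 0], "fingers": 1}, {"delta_pos": [0, 0, 0.02], "turn": [0, 0, 0], "fingers": 1}, {"delta_pos": [0, 0, 0.04], "turn": [0, 0, 0], "fingers": 1}, {"delta_pos": [0, 0, 0.04], "turn": [0, 0, 0], "fingers": 1}]}}

```text
clock: 15.7
position: [0.4851, 0.2987, 0.0868]
ee_rot: [0.806, 0.592, -0.002, -0.0]
ft_force: [-0.2, -0.4, -0.1]
grip_width: 0.425
grasp_force: 40.3
```

```bash
python3 - <<'E'
from workcell import *
import cv2
c=camera("wrist"); cv2.imwrite("pics/w6.png",c["color"][:,:,::-1])
E
python3 g.py .487,.300,.030,-17.4
```

```text
pos [0.4855 0.2995 0.0881] psi -17.4 tilt -1.0 j [ 0.06  0.5  -0.86  1.74  0.42  1.1  -1.24] w 0.424672201361274 t 15.75
.487,.300,.030,-17.4 delta [0.001, 0.001, 0.058] turn [-0.002, 0.002, 0.0]
```

View pics/w6.png

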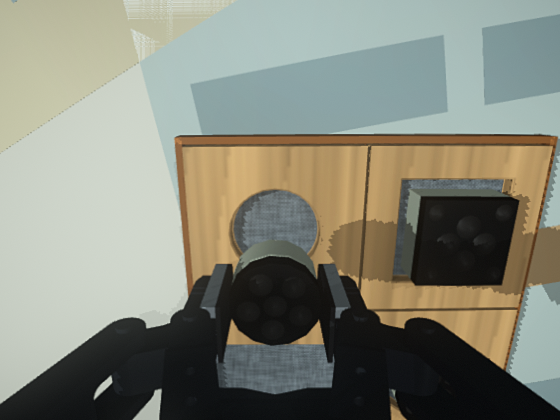

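Request:
{"op": "move_arm", "data": {"plan": [{"delta_pos": [0.001, 0, 0.04], "turn": [0, 0, 0], "fingers": 1}, {"delta_pos": [0.001, 0, 0.054], "turn": [0, 0, 0], "fingers": 1}, {"delta_pos": [0.001, 0, 0.058], "turn": [0, 0, 0], "fingers": 1}, {"delta_pos": [0.001, 0, 0.058], "turn": [0, 0, 0], "fingers": 1}, {"delta_pos": [0.001, 0, 0.058], "turn": [0, 0, 0], "fingers": 1}, {"delta_pos": [0.001, 0, 0.058], "turn": [0, 0, 0], "fingers": 0.35}, {"delta_pos": [0.001, 0, 0.058], "turn": [0, 0, 0], "fingers": 0.35}, {"delta_pos": [0.001, 0, 0.058], "turn": [0, 0, 0], "fingers": 0.35}, {"delta_pos": [0.001, 0, 0.058], "turn": [0, 0, 0], "fingers": 0.35}, {"delta_pos": [0.001, 0, 0.01], "turn": [0, 0, 0], "fingers": 0.35}, {"delta_pos": [0.001, 0, -0.041], "turn": [0, 0, 0], "fingers": 0.35}, {"delta_pos": [0.001, 0, -0.041], "turn": [0, 0, 0], "fingers": 0.35}]}}

```text
clock: 17.25
position: [0.4879, 0.3028, 0.1342]
ee_rot: [0.806, 0.592, 0.003, 0.001]
ft_force: [-0.8, 0.9, 0.0]
grip_width: 0.647
grasp_force: 0.0
```

```bash
python3 - <<'E'
from workcell import *
import cv2,numpy as np
c=camera("wrist"); cv2.imwrite("pics/w7.png",c["color"][:,:,::-1])
E
python3 g.py .596,-.320,.13,-81.4
```

```text
pos [0.4871 0.3018 0.1319] psi -17.4 tilt -0.99999 j [ 0.08  0.45 -0.89  1.7   0.38  1.17 -1.21] w 0.6494984578976979 t 17.3
.596,-.320,.13,-81.4 delta [-0.561, 0.29, 0.002] turn [0.001, -0.003, 1.117]
```

View pics/w7.png

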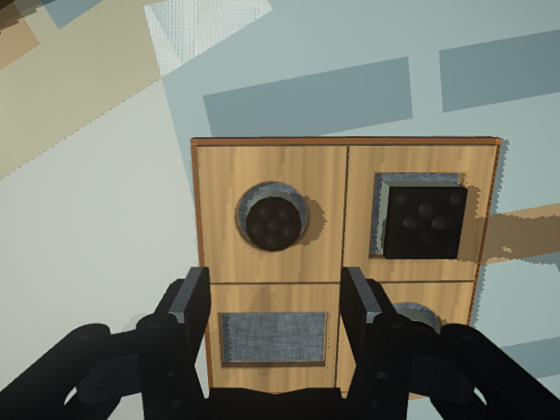

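To row units: 1.117 rad is 0.3556.

Request:
{"op": "move_arm", "data": {"plan": [{"delta_pos": [-0.051, 0.026, 0], "turn": [0, 0, 0.0318], "fingers": 0.2}, {"delta_pos": [-0.102, 0.053, 0], "turn": [0, 0, 0.0637], "fingers": 0.2}, {"delta_pos": [-0.153, 0.079, 0], "turn": [0, 0, 0.0955], "fingers": 0.2}, {"delta_pos": [-0.204, 0.105, 0], "turn": [0, 0, 0.1305], "fingers": 0.2}, {"delta_pos": [-0.255, 0.132, 0], "turn": [0, 0, 0.1623], "fingers": 0.2}, {"delta_pos": [-0.306, 0.158, 0], "turn": [0, 0, 0.1942], "fingers": 0.2}, {"delta_pos": [-0.357, 0.185, 0], "turn": [0, 0, 0.226], "fingers": 0.2}, {"delta_pos": [-0.408, 0.211, 0], "turn": [0, 0, 0.2578], "fingers": 0.2}, {"delta_pos": [-0.459, 0.237, 0], "turn": [0, 0, 0.2897], "fingers": 0.2}, {"delta_pos": [-0.51, 0.264, 0], "turn": [0, 0, 0.3247], "fingers": 0.2}, {"delta_pos": [-0.561, 0.29, 0], "turn": [0, 0, 0.3556], "fingers": 0.2}, {"delta_pos": [-0.561, 0.29, 0], "turn": [0, 0, 0.3556], "fingers": 0.2}]}}

```text
clock: 18.8
position: [0.5935, -0.3266, 0.1277]
ee_rot: [0.997, 0.071, -0.002, 0.001]
ft_force: [-0.5, 0.4, -0.5]
grip_width: 0.801
grasp_force: 0.0
```

Request:
{"op": "move_arm", "data": {"plan": [{"delta_pos": [0, 0, 0], "turn": [0, 0, 0], "fingers": 0.2}, {"delta_pos": [0, 0, 0.04], "turn": [0, 0, 0], "fingers": 0.2}, {"delta_pos": [0, 0, 0.06], "turn": [0, 0, 0], "fingers": 0.2}, {"delta_pos": [0, 0, 0.06], "turn": [0, 0, 0], "fingers": 0.2}]}}

```text
clock: 19.3
position: [0.5947, -0.3193, 0.0686]
ee_rot: [0.997, 0.076, -0.001, -0.001]
ft_force: [-0.8, 0.9, 1.5]
grip_width: 0.802
grasp_force: 0.0
```

```bash
python3 - <<'E'
from workcell import *
import cv2,numpy as np
o=get_obs(); c=camera("wrist"); cv2.imwrite("pics/w8.png",c["color"][:,:,::-1])
h=.0275-o["position"][2]; T=np.linalg.inv(c["tool_from_camera"]); p=T@[0,0,-h,1]; print(p[0]/p[2]*c["fx"]+c["cx"],p[1]/p[2]*c["fy"]+c["cy"],c["fx"]/p[2])
E
python3 g.py .596,-.320,.018,-81.4
```

```text
273.85282407074675 253.76130026694986 1945.1800476567362
pos [ 0.5956 -0.3199  0.0703] psi -81.3 tilt -1.0 j [ 0.74  0.62 -0.44  1.47  0.28  1.12 -1.17] w 0.7998131036838295 t 19.35
.596,-.320,.018,-81.4 delta [0.0, 0.0, 0.052] turn [-0.001, 0.001, 0.002]
```

View pics/w8.png

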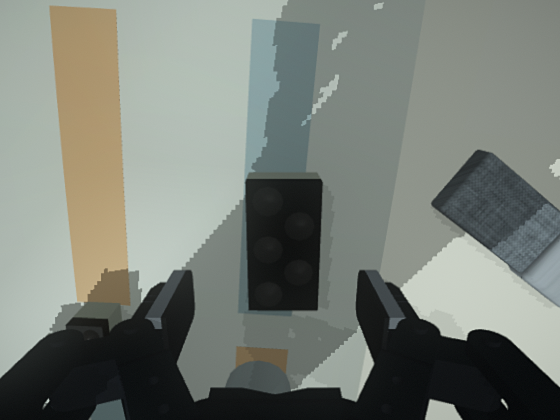

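Request:
{"op": "move_arm", "data": {"plan": [{"delta_pos": [0.004, 0.004, 0.03], "turn": [0, 0, 0], "fingers": 0.2}, {"delta_pos": [0.004, 0.004, 0.05], "turn": [0, 0, 0], "fingers": 0.2}, {"delta_pos": [0.004, 0.004, 0.052], "turn": [0, 0, 0], "fingers": 0.2}, {"delta_pos": [0.004, 0.004, 0.052], "turn": [0, 0, 0], "fingers": 1}, {"delta_pos": [0.004, 0.004, 0.052], "turn": [0, 0, 0], "fingers": 1}, {"delta_pos": [0.004, 0.004, 0.052], "turn": [0, 0, 0], "fingers": 1}, {"delta_pos": [0.004, 0.004, 0.052], "turn": [0, 0, 0], "fingers": 1}, {"delta_pos": [0.004, 0.004, 0.052], "turn": [0, 0, 0], "fingers": 1}, {"delta_pos": [0.004, 0.004, 0.052], "turn": [0, 0, 0], "fingers": 1}]}}

```text
clock: 20.48
position: [0.601, -0.3244, 0.0198]
ee_rot: [0.997, 0.075, 0.001, 0.001]
ft_force: [-1.1, 0.1, 6.9]
grip_width: 0.432
grasp_force: 42.5
```

```bash
python3 g.py .456,.201,.13,72.7
```

```text
pos [ 0.601  -0.3244  0.0198] psi -81.4 tilt -1.0 j [ 0.73  0.68 -0.42  1.48  0.31  1.04 -1.19] w 0.4324879612771834 t 20.475
.456,.201,.13,72.7 delta [-0.064, -0.541, -0.111] turn [0.003, 0.001, -2.689]
```

To row units: -1.79 rad is -0.5698.

Request:
{"op": "move_arm", "data": {"plan": [{"delta_pos": [0, 0, -0.06], "turn": [0, 0, 0], "fingers": 1}, {"delta_pos": [0, 0, -0.11], "turn": [0, 0, 0], "fingers": 1}, {"delta_pos": [-0.004, -0.036, -0.111], "turn": [0, 0, -0.0573], "fingers": 1}, {"delta_pos": [-0.009, -0.072, -0.111], "turn": [0, 0, -0.1146], "fingers": 1}, {"delta_pos": [-0.013, -0.108, -0.111], "turn": [0, 0, -0.1719], "fingers": 1}, {"delta_pos": [-0.017, -0.144, -0.111], "turn": [0, 0, -0.2292], "fingers": 1}, {"delta_pos": [-0.021, -0.18, -0.111], "turn": [0, 0, -0.2865], "fingers": 1}, {"delta_pos": [-0.026, -0.216, -0.111], "turn": [0, 0, -0.3438], "fingers": 1}, {"delta_pos": [-0.03, -0.252, -0.111], "turn": [0, 0, -0.4011], "fingers": 1}, {"delta_pos": [-0.034, -0.289, -0.111], "turn": [0, 0, -0.4552], "fingers": 1}, {"delta_pos": [-0.038, -0.325, -0.111], "turn": [0, 0, -0.5125], "fingers": 1}, {"delta_pos": [-0.043, -0.361, -0.111], "turn": [0, 0, -0.5698], "fingers": 1}]}}

```text
clock: 21.98
position: [0.503, 0.0274, 0.1296]
ee_rot: [0.563, 0.827, -0.0, 0.0]
ft_force: [0.7, -0.1, -0.7]
grip_width: 0.437
grasp_force: 41.8
```

```bash
python3 g.py .456,.201,.13,72.7
```

```text
pos [0.503  0.0274 0.1296] psi 21.5 tilt -1.0 j [ 0.72  0.3  -0.97  1.87  0.28  1.11  0.01] w 0.4372371956204416 t 21.975
.456,.201,.13,72.7 delta [0.179, 0.02, -0.001] turn [-0.0, 0.001, -0.893]
```

To row units: -0.893 rad is -0.2843.

Request:
{"op": "move_arm", "data": {"plan": [{"delta_pos": [0.036, 0.004, 0], "turn": [0, 0, -0.0573], "fingers": 1}, {"delta_pos": [0.072, 0.008, 0], "turn": [0, 0, -0.1146], "fingers": 1}, {"delta_pos": [0.108, 0.012, 0], "turn": [0, 0, -0.1719], "fingers": 1}, {"delta_pos": [0.144, 0.016, 0], "turn": [0, 0, -0.2292], "fingers": 1}, {"delta_pos": [0.179, 0.02, 0], "turn": [0, 0, -0.2843], "fingers": 1}, {"delta_pos": [0.179, 0.02, 0], "turn": [0, 0, -0.2843], "fingers": 1}, {"delta_pos": [0.179, 0.02, 0], "turn": [0, 0, -0.2843], "fingers": 1}, {"delta_pos": [0.179, 0.02, 0], "turn": [0, 0, -0.2843], "fingers": 1}, {"delta_pos": [0.179, 0.02, 0], "turn": [0, 0, -0.2843], "fingers": 1}]}}

```text
clock: 23.1
position: [0.4577, 0.1997, 0.1293]
ee_rot: [0.154, 0.988, -0.0, 0.0]
ft_force: [-0.5, 0.1, -1.2]
grip_width: 0.434
grasp_force: 41.7
```

```bash
python3 - <<'E'
from workcell import *
import cv2
c=camera("wrist"); cv2.imwrite("pics/w9.png",c["color"][:,:,::-1])
E
python3 g.py .456,.201,.029,72.7
```

```text
pos [0.4576 0.1998 0.1293] psi 72.3 tilt -1.0 j [ 0.52  0.39 -1.19  1.88  0.4   1.14  0.45] w 0.42777825511956674 t 23.15
.456,.201,.029,72.7 delta [0.002, 0.001, 0.1] turn [-0.0, 0.0, -0.007]
```

View pics/w9.png

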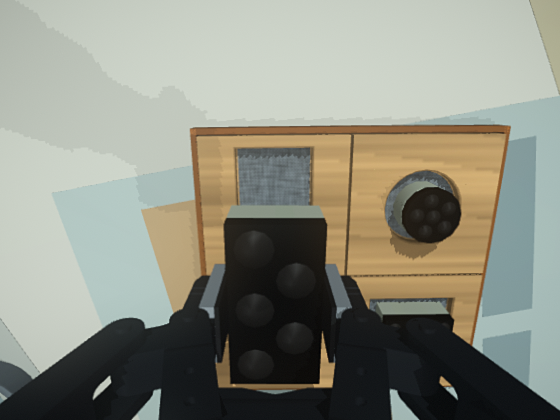

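Request:
{"op": "move_arm", "data": {"plan": [{"delta_pos": [0.004, 0.001, 0.05], "turn": [0, 0, 0], "fingers": 1}, {"delta_pos": [0.004, 0.001, 0.085], "turn": [0, 0, 0], "fingers": 1}, {"delta_pos": [0.004, 0.001, 0.096], "turn": [0, 0, 0], "fingers": 1}, {"delta_pos": [0.004, 0.001, 0.1], "turn": [0, 0, 0], "fingers": 1}, {"delta_pos": [0.004, 0.001, 0.1], "turn": [0, 0, 0], "fingers": 1}, {"delta_pos": [0.004, 0.001, 0.1], "turn": [0, 0, 0], "fingers": 1}]}}

```text
clock: 23.9
position: [0.4547, 0.2029, 0.0303]
ee_rot: [0.153, 0.988, 0.0, 0.001]
ft_force: [-0.4, 0.2, -0.2]
grip_width: 0.435
grasp_force: 41.7
```

Request:
{"op": "move_arm", "data": {"plan": [{"delta_pos": [0, 0, 0], "turn": [0, 0, 0], "fingers": 0.35}, {"delta_pos": [0, 0, 0], "turn": [0, 0, 0], "fingers": 0.35}, {"delta_pos": [0, 0, 0], "turn": [0, 0, 0], "fingers": 0.35}, {"delta_pos": [0, 0, 0], "turn": [0, 0, 0], "fingers": 0.35}, {"delta_pos": [0, 0, -0.05], "turn": [0, 0, 0], "fingers": 0.35}, {"delta_pos": [0, 0, -0.11], "turn": [0, 0, 0], "fingers": 0.35}, {"delta_pos": [-0.06, 0, -0.14], "turn": [0, 0, 0], "fingers": 0.35}, {"delta_pos": [-0.12, 0, -0.14], "turn": [0, 0, 0], "fingers": 0.35}, {"delta_pos": [-0.18, 0, -0.14], "turn": [0, 0, 0], "fingers": 0.35}, {"delta_pos": [-0.24, 0, -0.14], "turn": [0, 0, 0], "fingers": 0.35}]}}

```text
clock: 25.15
position: [0.6845, 0.1288, 0.169]
ee_rot: [0.154, 0.988, -0.0, 0.0]
ft_force: [0.6, -0.3, 0.5]
grip_width: 0.649
grasp_force: 0.0
```

Run:
```python
from h import *
from workcell import *
c=camera("top"); s=camera("scene")
im=c["color"]; g=im.max(2)
m=np.uint8(g<55)*255
for k in cv2.findContours(m,cv2.RETR_EXTERNAL,cv2.CHAIN_APPROX_NONE)[0]:
    if not 100<cv2.contourArea(k)<1500: continue
    for z in (.0275,.0375):
        (cx,cy),(a,b),th=cv2.minAreaRect(world(c,k.reshape(-1,2),z).astype(np.float32)*1000)
        print(k.reshape(-1,2).mean(0).round(),z,"ctr",round(cx),round(cy),"size",round(a),round(b),round(th))
r=c["range_z"]; 
A=cv2.resize(im[120:280,55:220],(400,400),interpolation=2);B=cv2.resize(s["color"][180:310,335:485],(400,400),interpolation=2)
cv2.imwrite("pics/end.png",np.hstack([A,B])[:,:,::-1]); print(get_obs()["position"])
```

```text
[330. 329.] 0.0275 ctr 281 -125 size 40 314 34
[330. 329.] 0.0375 ctr 283 -123 size 39 310 34
[557. 267.] 0.0275 ctr 415 -539 size 15 58 89
[557. 267.] 0.0375 ctr 415 -533 size 14 58 89
[150. 235.] 0.0275 ctr 458 203 size 40 73 72
[150. 235.] 0.0375 ctr 458 200 size 39 72 72
[ 97. 218.] 0.0275 ctr 487 302 size 35 37 1
[ 97. 218.] 0.0375 ctr 487 298 size 35 36 1
[374. 213.] 0.0275 ctr 507 -205 size 48 51 6
[374. 213.] 0.0375 ctr 507 -203 size 47 50 6
[115. 165.] 0.0275 ctr 586 271 size 52 50 73
[115. 165.] 0.0375 ctr 584 267 size 51 49 73
[307. 126.] 0.0275 ctr 665 -82 size 53 33 11
[307. 126.] 0.0375 ctr 663 -81 size 52 33 11
[0.68699619 0.12549181 0.16690817]
```

View pics/end.png

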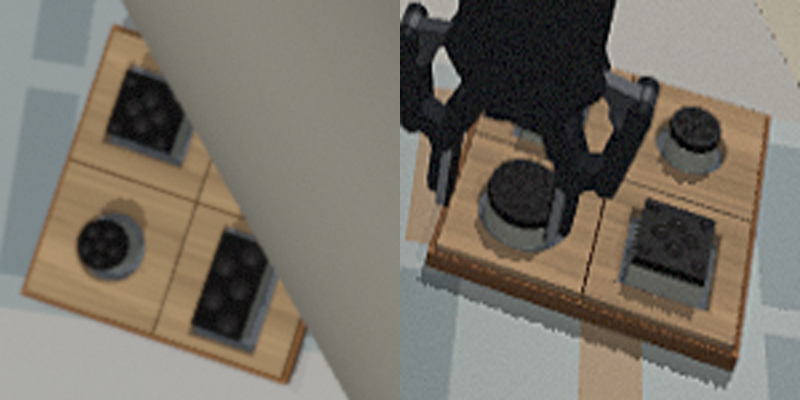

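```bash
python3 -c "
from workcell import *
print(hand_in())"
```

```text
the job is handed in; nothing more can be done
None
```

The job is handed in at about 25 s of the 106 s. All four whole casts sit painted side up in their own recesses: the square, small round and oblong measured within about 3 mm of centre in the last top view, the big round (hidden there by the arm) checked by eye in the wrist and scene pictures, and both broken casts measured unmoved. `hand_in()` returned no verdict.

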